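# Weight a deck panel over its hidden rib

### The job

The thin plywood panel on the blue box is carried by one hidden rib that runs across underneath it, between the two long sides. Press gently along the panel with the fingertips to feel where it stops giving way, then set the red-handled steel weight down on the panel, lying along the rib and midway between the long sides, so that it presses the joint while it sets and the panel stays level. Do not drop the weight or rest it where the panel rocks, and leave the tins and the brush alone.

Things in the scene. Friction and masses are not known exactly. Their poses are not given: they have to be found in the camera images.
- panel_mid (a point): Centre of the top face of the loose, light plywood panel, 170 x 360 x 6 mm. At rest it is level, its top face 46 mm above the bench. x runs across the panel (short way), y along it (long way), z up. An unseen rigid rib, 20 mm wide in y, stands just under the panel, parallel to x, its middle anywhere from y = -110 to +110 mm.
- panel: The panel itself; origin at the centre of its underside, axes as for panel_mid. Soft strips carry its edges; it rocks about the rib like a stiff see-saw. Over the rib it gives under 1 mm; elsewhere it sinks in proportion to the force and to the square of the distance from the rib: about 3 mm under 6 N at 100 mm. Rocking stops at 4 degrees. It feels the same all along x.
- deck_box: The shallow blue box that holds the panel, 200 x 390 mm outside, fixed to the bench; its rim is 41 mm high, 5 mm lower than the panel's top. Origin at the centre of its underside, axes as for the panel at rest.
- weight_center (a point): Centre, half-way up, of the loose steel weight (0.8 kg, 56 mm high). Its foot is a steel plate 120 mm long (x), 44 mm wide (y) and 16 mm thick; along the middle of it stands a red grip, 80 mm long (x), 14 mm thick (y), rising from 16 to 56 mm above the weight's underside. z is up.
- weight: The steel weight itself; its origin is the centre of its underside, axes as for weight_center.
- tin_white_center (a point): Centre of a closed white paint tin with red drips, 72 mm across, 80 mm high, standing on the bench. To be left alone.
- tin_yellow_center (a point): Centre of a closed yellow paint tin with blue drips, 80 mm across, 95 mm high, standing on the bench. To be left alone.
- brush_grip (a point): Handle of a paint brush, 190 mm long, lying on the bench. To be left alone.
Things that resemble listed ones, but are neither listed nor needed, are in the scene too. Several things look just like the weight: the one meant starts farthest from the robot's base.

How it is judged:
On the way:
1. the fingertips press on the panel with more than 2 N while the weight is not yet on it (contact force between the fingers and panel above 2 N and not (contact force between weight and panel above 0.5 N)), for 0.1 s.
At the end, for the whole second after the job is handed in: The released weight stands at rest on the panel, along its x axis within 14 degrees, centred within 25 mm of its long centre line, and the loaded panel is level within 0.29 degrees, which needs the weight within about 20 mm of the middle of the rib (contact force between weight and panel above 4 N and angle between panel_mid's own z axis and vertical below 0.005 rad and angle between weight_center's own z axis and vertical below 0.03 rad and x of weight_center in the frame of panel_mid between -0.025 and 0.025 m and angle between the x axis of weight_center and the x axis of panel_mid, either way round below 0.25 rad and linear speed of weight below 0.02 m/s); the robot touches nothing.
It fails at once if the weight rests on the panel where it rocks (panel tilted by more than 0.025 rad, 1.4 degrees, under the weight) (contact force between weight and panel above 2 N and angle between panel_mid's own z axis and vertical above 0.025 rad).
It fails at once if the panel is pressed by the robot with more than 45 N (contact force between the arm and panel above 45 N).
It fails at once if the weight is dropped (falls faster than 0.5 m/s out of the fingers) (contact force between the fingers and weight below 0.1 N and linear speed of weight above 0.5 m/s).
It fails at once if a tin or the brush is moved by more than 30 mm, or a tin is tipped (distance of any of tin_white_center, tin_yellow_center, brush_grip from where it was at the start of the episode above 0.03 m or angle between any of tin_white_center, tin_yellow_center's own z axis and vertical above 0.3 rad).
It also fails if it takes over 64 s, if anything falls off the work surface, if the arm or the gripper's body presses on something with over 40 N, if the wrist force passes 120 N, or if a joint passes its speed limit or range.

### The arm

A 7-joint arm with a two-finger parallel gripper is mounted at the origin on the work surface. World frame = base frame: x ahead of the robot, y to its left, z up, the work surface at z = 0. Lengths are in m, angles in rad, forces in N, time in s.
With the tool pointing down it reaches from about 0.4 to 0.85 m from the base axis. Payload 10.4 kg.
Tool frame: the origin (TCP) lies on the mounting face of the last link; the fingertips stand 173 mm ahead of it and the grasp point (between the pads) lies 155 mm ahead of it (manip.tip_extent is the distance from the TCP to the fingertips, in m); z points along the fingers, y is the line along which they close (so a half turn about z gives the same grasp; the last joint's range is limited). The gripper opens to 85 mm and grips with 20 to 120 N. Pads are 22 mm wide; open, the fingers measure 114 mm over their backs; the gripper's body (76 mm by 85 mm) begins 54 mm behind the grasp point. The pads swing forward as they close: fully open they stand 13 mm farther back than shut.
Start: joints at [1.196, 0.332, -0.065, 1.46, 0.022, 1.35, -0.088], TCP at [0.215, -0.587, 0.405] pointing down, gripper open.
Joint ranges: [-2.6, 2.6], [-0.5, 2.12], [-1.47, 1.34], [0.16, 2.42], [-1.27, 4.41], [0.06, 2.06], [-2.6, 2.6]. Speed limits (rad/s): [2.22, 2.22, 2.79, 2.79, 3.14, 3.14, 3.14].

### API

Orientations are given as a unit quaternion [x, y, z, w].
In Python, from workcell import manip gives the robot as it stands.
- The arm moves only by the tool move_arm, never from a script. Its argument "plan" is one flat list of numbers, 7 for each row, row after row: the turn, a rotation vector about the tool's x, y, z in rad, then the shift along the tool's x, y, z in m, then the finger opening in m, from 0 to 0.0854. In form: [ax, ay, az, dx, dy, dz, gripper, ax, ay, az, dx, dy, dz, gripper, ...]. A call has 1 to 12 rows; each row is the pose to reach, as a shift and turn from the pose commanded when the call began, along the tool's axes at that moment; what a row does not reach only later rows make up. A row lasts 1/8 s, in which the tool goes at most 62.5 mm and 10.7 degrees, less where a joint would pass 70% of its speed; a pose out of reach is approached as far as the arm can. A call with a gripper value outside its range is refused whole. The fingers move at their own pace and stop on an object; "squeeze" is the grip in N (left out, the last holds). Time passes only in rows, so rows that repeat a pose let the fingers close. It gives the time, the measured TCP pose, the force, the opening and the grip force at its end, in the units of the state.
- manip.get_obs(): the state, without advancing time (a new reading comes with each control period).
- manip.camera(name): name is "scene" or "side" or "wrist"; returns a dict with "color" (420x560x3 uint8, red, green, blue), "fx", "fy", "cx", "cy" (pixels), "dist" ([k1, k2, p1, p2, k3] as OpenCV has them; the pictures are not rectified), "cam_to_world" (4x4, takes a point from camera to world coordinates); the wrist camera has in their place "mount" (4x4, takes a point from camera to tool coordinates, whose origin is the TCP and whose axes are the flange's). Camera axes: x right, y down, z forward; pixel columns grow to the right and rows downward; lengths in m; the calibration is good to about 2 mm. A picture is of the moment at which its call begins: read the wrist's pose just before it. There is no depth.
- manip.hand_in(): hands the job in; it is judged then, once.
Trained networks look in a picture, given as the dict that the camera call returned (one of the last four; its "shot" number tells which), for a name from the list of things; names that differ only in an ending like _2 or _b are one class to them, and where a whole thing is asked for, a point or a joint stands for the part that bears it (a point fixed in the world has none). Each returns a list of dicts, best first, with "conf" (0 to 1); they miss things now and then, are a little off and sometimes report something else, mostly with a low value. They report only what shows in the picture. A call takes as long as a camera call. They do not tell look-alikes from the thing itself.
- manip.look_for(picture, label): "position" ([x, y, z] in m, in the coordinates of the camera as it stood for that picture, good to about 4 mm: the middle of the surface that is visible of it).
- manip.silhouettes(picture, label): "pixels" (420x560 bool, what is visible of it).
- manip.tip_of(picture, label): "position" ([x, y, z] in m, in the coordinates of the camera as it stood for that picture, good to about 4 mm: a listed point, or the origin of a listed thing).
The state is a dict: "clock": time; "joint_pos": joint angles; "joint_velocities": joint speeds; "tau": joint torques, N m; "position": TCP position; "ee_rot": TCP orientation; "ft_force": force on the tool from outside, world axes, zero at the start; "torque": the same for the moment, N m; "grip_width": opening from 0.0 (shut) to 1.0 (fully open); "grasp_force": force on a finger pad.
Only numpy, scipy, OpenCV 4.12 (cv2) and the standard library are available. Lean on these libraries where they do the work, as an engineer would, in place of code of your own. Each camera call takes 0.05 s, during which the arm holds its last target. There are 200 camera calls.

## Working session

There is one attempt and no reset: what is moved stays moved. The work goes in short steps, Python scripts to look and compute and a tool call to move; the robot and the scene stay as the last step left them, time stands still between calls to the robot, and variables do not carry over. Pictures are saved under pics/ and viewed, at most 10 in all, crops included, and the job is handed in when it is done.

Besides the shell and the picture viewer there is one more tool, called after "Emit:" as name(argument=value, ...) on one line, values as JSON. move_arm: Moves the arm, as the interface text tells. Its arguments: {"type":"object","properties":{"plan":{"type":"array","items":{"type":"number"}},"squeeze":{"type":"number"}},"required":["plan"]}

```bash
mkdir -p pics; cat > h.py <<'E'
import numpy as np, cv2
from scipy.spatial.transform import Rotation as R
from workcell import manip
def toolT(o=None):
    o=o or manip.get_obs(); T=np.eye(4); T[:3,:3]=R.from_quat(o["ee_rot"]).as_matrix(); T[:3,3]=o["position"]; return T
def shot(n):
    T=toolT(); p=manip.camera(n)
    C=T@np.array(p["mount"]) if n=="wrist" else np.array(p["cam_to_world"])
    return p,C
def w(C,pos): return (C@np.append(pos,1))[:3]
def px_at_z(p,C,uv,z):
    K=np.array([[p["fx"],0,p["cx"]],[0,p["fy"],p["cy"]],[0,0,1]])
    u=cv2.undistortPoints(np.array(uv,float).reshape(-1,1,2),K,np.array(p["dist"])).reshape(-1,2)
    d=np.c_[u,np.ones(len(u))]@C[:3,:3].T
    return C[:3,3]+d*((z-C[2,3])/d[:,2])[:,None]
def save(p,f): cv2.imwrite(f,p["color"][:,:,::-1])
E
python3 - <<'E'
from h import *
o=manip.get_obs(); print(o, manip.tip_extent)
ims=[]
for n in("scene","side"):
    p,C=shot(n); save(p,f"pics/{n}0.png"); print(n,C[:3,3].round(3))
    for l in("panel_mid","weight_center","tin_white_center","tin_yellow_center","brush_grip","deck_box"):
        for d in manip.tip_of(p,l): print(l,round(d["conf"],2),w(C,d["position"]).round(3))
E
```

```text
{'clock': 0.0, 'joint_pos': array([ 1.19641123,  0.33284862, -0.06472722,  1.46098168,  0.02160922,
        1.34987917, -0.08850026]), 'joint_velocities': array([ 3.38323695e-04,  3.11681626e-04, -3.93813082e-04, -1.79217958e-03,
       -2.27237901e-04,  2.02439187e-05,  3.75329524e-04]), 'tau': array([-9.72427370e-04, -6.25444579e+01,  4.85888659e-02, -3.91603732e+01,
        1.61546742e-02,  1.00421111e-02, -1.69531514e-06]), 'position': array([ 0.21532818, -0.5865859 ,  0.40391107]), 'ee_rot': array([ 9.84566181e-01,  1.75011230e-01, -1.57336736e-04, -6.92711394e-04]), 'ft_force': array([-0.23185262,  0.20779842,  1.2441096 ]), 'torque': array([0.0107517 , 0.0285627 , 0.04170007]), 'grasp_force': 0.0, 'grip_width': 0.9994028202179377} 0.1734
scene [ 0.84  -0.477  0.83 ]
weight_center 0.84 [0.522 0.336 0.033]
weight_center 0.76 [0.254 0.476 0.031]
weight_center 0.57 [0.363 0.352 0.03 ]
tin_white_center 0.59 [ 0.543 -0.348  0.039]
tin_yellow_center 0.94 [ 0.716 -0.343  0.048]
brush_grip 0.85 [0.727 0.324 0.012]
deck_box 0.64 [0.521 0.024 0.002]
side [0.038 0.788 0.959]
panel_mid 0.95 [0.523 0.023 0.044]
weight_center 0.98 [0.255 0.472 0.031]
weight_center 0.93 [0.213 0.305 0.031]
weight_center 0.9 [0.522 0.334 0.026]
weight_center 0.65 [0.362 0.357 0.021]
tin_white_center 0.61 [ 0.542 -0.349  0.039]
tin_yellow_center 0.82 [ 0.721 -0.344  0.045]
brush_grip 0.97 [0.727 0.323 0.009]
deck_box 0.56 [ 0.52   0.017 -0.   ]
```

View pics/scene0.png

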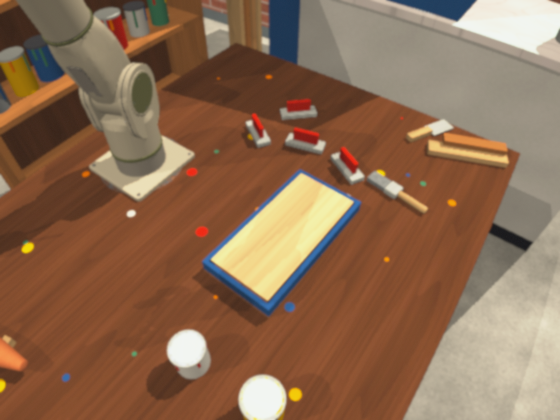

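View pics/side0.png

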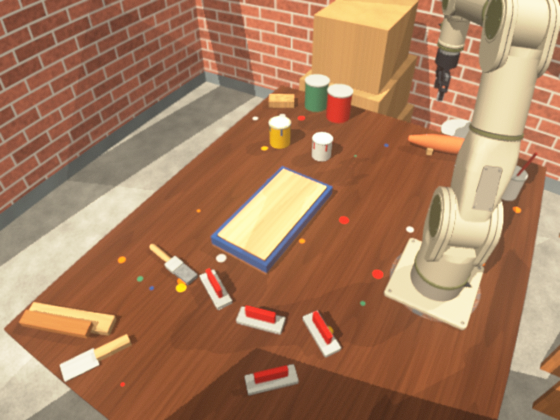

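The scene view shows the blue box at about (283,240), with four weights at (258,130), (298,108), (305,140) and (347,165). The last one, beside the brush, is farthest from the base. The side view agrees, with that weight at (215,288). Next I measure the yaws.

```bash
python3 - <<'E'
from h import *
for n in("scene","side"):
    p,C=shot(n)
    s=manip.silhouettes(p,"panel")
    for d in s[:1]:
        v,u=np.nonzero(d["pixels"]); P=px_at_z(p,C,np.c_[u,v],.046)[:,:2]
        print(n,"panel",d["conf"],cv2.minAreaRect((P*1000).astype(np.float32)))
    hsv=cv2.cvtColor(p["color"],cv2.COLOR_RGB2HSV)
    red=(((hsv[...,0]<8)|(hsv[...,0]>172))&(hsv[...,1]>150)&(hsv[...,2]>80))
    for d in manip.silhouettes(p,"weight"):
        v,u=np.nonzero(d["pixels"]); 
        c=px_at_z(p,C,[[u.mean(),v.mean()]],.02)[0]
        m=d["pixels"]&red; v,u=np.nonzero(m)
        if len(u)<20: continue
        P=px_at_z(p,C,np.c_[u,v],.056)[:,:2]
        print(n,"w",round(d["conf"],2),c.round(3),cv2.minAreaRect((P*1000).astype(np.float32)))
E
```

```text
scene panel 0.76 ((519.14013671875, 20.842620849609375), (366.3139343261719, 174.0474090576172), 87.53240203857422)
scene w 0.82 [0.217 0.302 0.02 ] ((223.52117919921875, 294.4854736328125), (19.14760971069336, 107.36709594726562), 54.761695861816406)
scene w 0.77 [0.256 0.479 0.02 ] ((268.0886535644531, 457.32342529296875), (77.28317260742188, 55.77779006958008), 36.361106872558594)
scene w 0.72 [0.523 0.334 0.02 ] ((526.2327270507812, 322.4582214355469), (33.18623352050781, 99.8617172241211), 60.412933349609375)
scene w 0.56 [0.362 0.355 0.02 ] ((369.1090393066406, 337.5425720214844), (81.13842010498047, 48.20020294189453), 14.724499702453613)
side panel 0.84 ((518.40283203125, 20.4017333984375), (366.9710998535156, 173.47427368164062), 87.70553588867188)
side w 0.91 [0.254 0.478 0.02 ] ((251.54202270507812, 479.4844055175781), (76.73177337646484, 24.896453857421875), 44.92278289794922)
side w 0.88 [0.206 0.315 0.02 ] ((207.26913452148438, 315.2562255859375), (24.22560691833496, 89.59241485595703), 56.14804458618164)
side w 0.68 [0.359 0.356 0.02 ] ((357.3838806152344, 361.5013732910156), (83.24390411376953, 29.815921783447266), 14.685075759887695)
side w 0.65 [0.515 0.341 0.02 ] ((513.230224609375, 342.2420349121094), (16.456932067871094, 101.01048278808594), 59.36371612548828)
```

Emit:
move_arm(plan=[0, 0, 0.394, 0.445, -0.3455, 0.12, 0, 0, 0, 0.394, 0.445, -0.3455, 0.12, 0, 0, 0, 0.394, 0.445, -0.3455, 0.12, 0, 0, 0, 0.394, 0.445, -0.3455, 0.12, 0, 0, 0, 0.394, 0.445, -0.3455, 0.12, 0, 0, 0, 0.394, 0.445, -0.3455, 0.12, 0, 0, 0, 0.394, 0.445, -0.3455, 0.12, 0, 0, 0, 0.394, 0.445, -0.3455, 0.12, 0, 0, 0, 0.394, 0.445, -0.3455, 0.12, 0, 0, 0, 0.394, 0.445, -0.3455, 0.12, 0, 0, 0, 0.394, 0.445, -0.3455, 0.12, 0, 0, 0, 0.394, 0.445, -0.3455, 0.12, 0])

```text
clock: 2.5
position: [0.5136, -0.1109, 0.2849]
ee_rot: [1.0, -0.022, 0.0, 0.0]
ft_force: [-0.1, -0.7, 0.7]
grip_width: 0.002
grasp_force: 0.0
```

Emit:
move_arm(plan=[0, 0, 0, 0, 0, 0.06, 0, 0, 0, 0, 0, 0, 0.06, 0, 0, 0, 0, 0, 0, 0.06, 0])

```text
clock: 2.88
position: [0.5143, -0.11, 0.2264]
ee_rot: [1.0, -0.022, 0.0, 0.0]
ft_force: [0.5, -0.5, 0.9]
grip_width: 0.001
grasp_force: 0.0
```

Emit:
move_arm(plan=[0, 0, 0, 0, 0, 0.005, 0, 0, 0, 0, 0, 0, 0.005, 0, 0, 0, 0, 0, 0, 0.005, 0])

```text
clock: 3.25
position: [0.5142, -0.1091, 0.2203]
ee_rot: [1.0, -0.021, 0.0, 0.0]
ft_force: [0.3, 0.2, -0.3]
grip_width: -0.002
grasp_force: 0.0
```

Emit:
move_arm(plan=[0, 0, 0, 0, 0, 0.002, 0, 0, 0, 0, 0, 0, 0.002, 0, 0, 0, 0, 0, 0, 0.002, 0])

```text
clock: 3.62
position: [0.5143, -0.1091, 0.218]
ee_rot: [1.0, -0.021, 0.0, 0.0]
ft_force: [0.4, -0.7, 2.2]
grip_width: -0.004
grasp_force: 1.3
```

Emit:
move_arm(plan=[0, 0, 0, 0, 0, 0.003, 0, 0, 0, 0, 0, 0, 0.003, 0, 0, 0, 0, 0, 0, 0.003, 0])

```text
clock: 4.0
position: [0.5143, -0.1092, 0.2151]
ee_rot: [1.0, -0.021, 0.0, 0.0]
ft_force: [0.4, -0.6, 6.6]
grip_width: -0.003
grasp_force: 3.5
```

```bash
cat > rd.py <<'E'
from h import *
import time
F=[];Z=[]
for i in range(6):
    o=manip.get_obs(); F.append(o["ft_force"][2]); Z.append(o["position"][2])
    if i<5: manip.camera("wrist")
print(np.round(F,2),np.round(Z,5),"mean",np.mean(F).round(2),np.mean(Z).round(5),o["clock"])
E
python3 rd.py
```

```text
[6.61 7.07 5.33 7.04 7.36 6.06] [0.2151  0.21513 0.21512 0.21513 0.21511 0.21513] mean 6.58 0.21512 4.25
```

Emit:
move_arm(plan=[0, 0, 0, 0, 0, 0.002, 0, 0, 0, 0, 0, 0, 0.002, 0, 0, 0, 0, 0, 0, 0.002, 0])

```text
clock: 4.62
position: [0.5144, -0.1091, 0.2133]
ee_rot: [1.0, -0.021, 0.0, 0.0]
ft_force: [-1.2, -1.2, 9.5]
grip_width: -0.0
grasp_force: 4.8
```

```bash
python3 rd.py
```

```text
[ 9.47 10.62 10.09  9.24  9.4   9.67] [0.21331 0.21334 0.21336 0.21334 0.21333 0.21337] mean 9.75 0.21334 4.875
```

Emit:
move_arm(plan=[0, 0, 0, 0, 0, -0.015, 0, 0, 0, 0, 0, -0.26, -0.015, 0, 0, 0, 0, 0, -0.26, -0.015, 0, 0, 0, 0, 0, -0.26, -0.015, 0, 0, 0, 0, 0, -0.26, -0.015, 0, 0, 0, 0, 0, -0.26, -0.015, 0, 0, 0, 0, 0, -0.26, -0.015, 0, 0, 0, 0, 0, -0.26, -0.009, 0, 0, 0, 0, 0, -0.26, -0.009, 0, 0, 0, 0, 0, -0.26, -0.009, 0])

```text
clock: 6.12
position: [0.5252, 0.1498, 0.2216]
ee_rot: [1.0, -0.022, -0.0, 0.0]
ft_force: [-1.4, -0.1, 0.6]
grip_width: -0.003
grasp_force: 0.0
```

```bash
python3 rd.py
```

```text
[ 0.63  0.33  0.12 -0.21  0.18  0.25] [0.22162 0.22173 0.22178 0.22181 0.2218  0.22179] mean 0.22 0.22175 6.375
```

Emit:
move_arm(plan=[0, 0, 0, 0, 0, 0.004, 0, 0, 0, 0, 0, 0, 0.004, 0, 0, 0, 0, 0, 0, 0.004, 0])

```text
clock: 6.75
position: [0.5252, 0.1508, 0.2178]
ee_rot: [1.0, -0.021, 0.0, -0.0]
ft_force: [1.1, 0.5, 1.1]
grip_width: 0.001
grasp_force: 0.8
```

```bash
python3 rd.py
```

```text
[1.15 1.7  1.52 1.6  0.76 1.53] [0.21782 0.21786 0.21786 0.21782 0.21784 0.21782] mean 1.38 0.21784 7.0
```

Emit:
move_arm(plan=[0, 0, 0, 0, 0, 0.003, 0, 0, 0, 0, 0, 0, 0.003, 0, 0, 0, 0, 0, 0, 0.003, 0])

```text
clock: 7.38
position: [0.5251, 0.1508, 0.2148]
ee_rot: [1.0, -0.021, 0.0, -0.0]
ft_force: [1.0, 1.1, 3.7]
grip_width: 0.003
grasp_force: 2.2
```

```bash
python3 rd.py
```

```text
[3.7  4.46 4.39 4.72 4.34 3.59] [0.21484 0.21488 0.21483 0.21484 0.21485 0.21482] mean 4.2 0.21484 7.625
```

Emit:
move_arm(plan=[0, 0, 0, 0, 0, 0.003, 0, 0, 0, 0, 0, 0, 0.003, 0, 0, 0, 0, 0, 0, 0.003, 0])

```text
clock: 8.0
position: [0.5251, 0.1508, 0.212]
ee_rot: [1.0, -0.021, 0.0, -0.0]
ft_force: [-0.5, 0.9, 7.2]
grip_width: 0.0
grasp_force: 3.5
```

```bash
python3 rd.py
```

```text
[7.24 6.73 7.23 7.87 6.59 7.22] [0.21195 0.21199 0.21198 0.212   0.212   0.21201] mean 7.15 0.21199 8.25
```

Emit:
move_arm(plan=[0, 0, 0, 0, 0, -0.017, 0, 0, 0, 0, 0, 0.147, -0.017, 0, 0, 0, 0, 0, 0.147, -0.017, 0, 0, 0, 0, 0, 0.147, -0.017, 0, 0, 0, 0, 0, 0.147, -0.017, 0, 0, 0, 0, 0, 0.147, -0.007, 0, 0, 0, 0, 0, 0.147, -0.006, 0, 0, 0, 0, 0, 0.147, -0.006, 0])

```text
clock: 9.25
position: [0.5193, 0.0052, 0.2194]
ee_rot: [1.0, -0.02, 0.0, 0.001]
ft_force: [-9.2, -2.7, 26.1]
grip_width: -0.001
grasp_force: 13.4
```

```bash
python3 rd.py
```

```text
[26.13 26.72 26.57 26.   26.71 27.45] [0.21941 0.21942 0.21941 0.21943 0.21941 0.2194 ] mean 26.6 0.21941 9.5
```

Emit:
move_arm(plan=[0, 0, 0, 0, 0, 0.001, 0, 0, 0, 0, 0, 0, 0.001, 0, 0, 0, 0, 0, 0, 0.001, 0])

```text
clock: 9.88
position: [0.5193, 0.0053, 0.2193]
ee_rot: [1.0, -0.02, 0.0, 0.001]
ft_force: [-13.7, -3.5, 39.0]
grip_width: 0.0
grasp_force: 19.5
```

```bash
python3 rd.py
```

```text
[39.02 38.97 38.99 38.64 39.31 38.4 ] [0.21933 0.21933 0.21932 0.21937 0.21935 0.21932] mean 38.89 0.21934 10.125
```

Emit:
move_arm(plan=[0, 0, 0, 0, 0, -0.06, 0, 0, 0, 0, 0, 0, -0.12, 0, 0, 0, 0.48, -0.013, -0.332, -0.12, 0.085, 0, 0, 0.48, -0.013, -0.332, -0.12, 0.085, 0, 0, 0.48, -0.013, -0.332, -0.12, 0.085, 0, 0, 0.48, -0.013, -0.332, -0.12, 0.085, 0, 0, 0.48, -0.013, -0.332, -0.12, 0.085, 0, 0, 0.48, -0.013, -0.332, -0.12, 0.085, 0, 0, 0.48, -0.013, -0.332, -0.12, 0.085, 0, 0, 0.48, -0.013, -0.332, -0.12, 0.085, 0, 0, 0.48, -0.013, -0.332, -0.12, 0.085])

```text
clock: 11.5
position: [0.5178, 0.3405, 0.3356]
ee_rot: [0.967, -0.256, -0.0, 0.001]
ft_force: [-0.0, -0.9, -1.0]
grip_width: 0.996
grasp_force: 0.0
```

```bash
python3 - <<'E'
from h import *
p,C=shot("wrist"); save(p,"pics/w1.png"); T=toolT(); print(T.round(3))
for d in manip.tip_of(p,"weight_center"): print(d["conf"],w(C,d["position"]).round(4))
hsv=cv2.cvtColor(p["color"],cv2.COLOR_RGB2HSV)
red=(((hsv[...,0]<8)|(hsv[...,0]>172))&(hsv[...,1]>150)&(hsv[...,2]>80))
for d in manip.silhouettes(p,"weight"):
    v,u=np.nonzero(d["pixels"]&red)
    if len(u)<50: continue
    print(d["conf"],cv2.minAreaRect((px_at_z(p,C,np.c_[u,v],.056)[:,:2]*1000).astype(np.float32)))
E
```

```text
[[ 0.871 -0.49  -0.     0.517]
 [-0.49  -0.871  0.001  0.344]
 [-0.001 -0.001 -1.     0.336]
 [ 0.     0.     0.     1.   ]]
0.85 [0.2091 0.3041 0.0279]
0.76 [0.5202 0.3361 0.0281]
0.61 [0.3582 0.3566 0.0267]
0.96 ((375.8712158203125, 349.14251708984375), (97.95355987548828, 25.093061447143555), 14.023527145385742)
0.84 ((244.45877075195312, 292.2055969238281), (23.831077575683594, 42.9776611328125), 54.588043212890625)
0.69 ((522.8651123046875, 334.0068359375), (12.72646713256836, 81.52275085449219), 60.948612213134766)
```

View pics/w1.png

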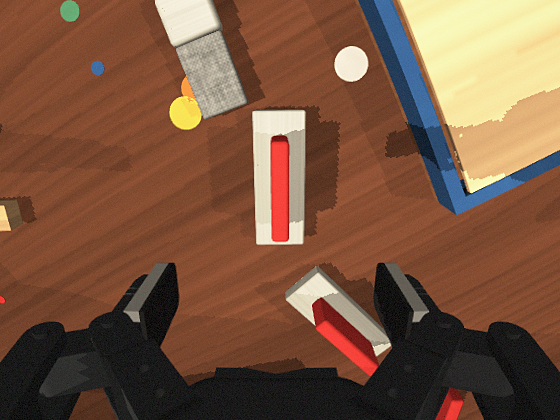

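The wrist view shows the target weight at (280,190), lined up with the tool. The brush head is at (215,70), clear of the fingers.

Emit:
move_arm(plan=[0, 0, 0, 0.0086, 0.006, 0.05, 0.085, 0, 0, 0, 0.0086, 0.006, 0.085, 0.085, 0, 0, 0, 0.0086, 0.006, 0.085, 0.085, 0, 0, 0, 0.0086, 0.006, 0.085, 0.085])

```text
clock: 12.15
position: [0.5249, 0.3264, 0.253]
ee_rot: [0.966, -0.258, 0.0, -0.001]
ft_force: [-0.4, 0.1, 0.5]
grip_width: 0.997
grasp_force: 0.0
```

```bash
python3 - <<'E'
from h import *
p,C=shot("wrist"); T=toolT(); print(T.round(4))
hsv=cv2.cvtColor(p["color"],cv2.COLOR_RGB2HSV)
red=(((hsv[...,0]<8)|(hsv[...,0]>172))&(hsv[...,1]>150)&(hsv[...,2]>80))
for d in manip.tip_of(p,"weight_center"): print(d["conf"],w(C,d["position"]).round(4),(np.linalg.inv(T)@np.append(w(C,d["position"]),1)).round(4))
for d in manip.silhouettes(p,"weight"):
    v,u=np.nonzero(d["pixels"]&red)
    if len(u)<50: continue
    print(d["conf"],cv2.minAreaRect((px_at_z(p,C,np.c_[u,v],.056)[:,:2]*1000).astype(np.float32)))
E
```

```text
[[ 8.665e-01 -4.991e-01  1.800e-03  5.250e-01]
 [-4.991e-01 -8.665e-01  1.500e-03  3.266e-01]
 [ 8.000e-04 -2.100e-03 -1.000e+00  2.535e-01]
 [ 0.000e+00  0.000e+00  0.000e+00  1.000e+00]]
0.91 [0.5191 0.3397 0.0285] [-0.0118 -0.0079  0.225   1.    ]
0.72 ((524.78466796875, 332.4510498046875), (13.54035472869873, 85.7983169555664), 60.79528045654297)
```

Emit:
move_arm(plan=[0, 0, 0, -0.007, -0.0065, 0, 0.085, 0, 0, 0, -0.007, -0.0065, 0.03, 0.085, 0, 0, 0, -0.007, -0.0065, 0.056, 0.085, 0, 0, 0, -0.007, -0.0065, 0.056, 0.085, 0, 0, 0, -0.007, -0.0065, 0.056, 0, 0, 0, 0, -0.007, -0.0065, 0.056, 0, 0, 0, 0, -0.007, -0.0065, 0.056, 0, 0, 0, 0, -0.007, -0.0065, 0.056, 0, 0, 0, 0, -0.007, -0.0065, 0.056, 0, 0, 0, 0, -0.007, -0.0065, 0.056, 0, 0, 0, 0, -0.007, -0.0065, 0.056, 0], squeeze=50)

```text
clock: 13.68
position: [0.5216, 0.3356, 0.1961]
ee_rot: [0.966, -0.258, 0.0, -0.0]
ft_force: [-2.6, -2.3, 5.5]
grip_width: 0.154
grasp_force: 49.7
```

Emit:
move_arm(plan=[0, 0, 0, 0, 0, -0.01, 0, 0, 0, 0, 0, 0, -0.04, 0, 0, 0, 0, 0, 0, -0.08, 0, 0, 0, 0, 0, 0, -0.1, 0, 0, 0, 0, 0, 0, -0.1, 0, 0, 0, 0, 0, 0, -0.1, 0])

```text
clock: 14.42
position: [0.5208, 0.3356, 0.2939]
ee_rot: [0.966, -0.258, -0.001, 0.001]
ft_force: [-0.3, -0.4, -7.5]
grip_width: 0.153
grasp_force: 49.7
```

```bash
python3 - <<'E'
from h import *
p,C=shot("wrist"); save(p,"pics/w2.png"); o=manip.get_obs(); T=toolT(o); print(T.round(4),o["ft_force"],o["grip_width"],o["joint_pos"])
for d in manip.tip_of(p,"weight_center"): print(d["conf"],(np.linalg.inv(T)@np.append(w(C,d["position"]),1)).round(4))
E
```

```text
[[ 0.8668 -0.4986 -0.0023  0.5209]
 [-0.4986 -0.8668 -0.002   0.3356]
 [-0.001   0.0028 -1.      0.2937]
 [ 0.      0.      0.      1.    ]] [-0.5290516   0.28616389 -8.38052334] 0.15616009969812103 [-1.06374149  0.43835681  0.53723985  1.63324798 -0.24094645  1.13974962
 -2.55895919]
0.64 [-0.0021 -0.0021  0.169   1.    ]
```

View pics/w2.png

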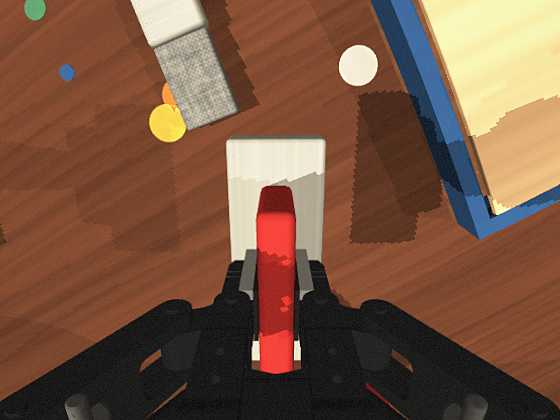

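The weight is held upright, with the red grip centred between the pads at about (276,280). Next I carry it above the rib.

Emit:
move_arm(plan=[0, 0, -0.08, 0.02, 0.036, 0, 0, 0, 0, -0.16, 0.04, 0.072, 0, 0, 0, 0, -0.24, 0.065, 0.116, 0, 0, 0, 0, -0.32, 0.09, 0.16, 0, 0, 0, 0, -0.4, 0.115, 0.204, 0, 0, 0, 0, -0.48, 0.14, 0.248, 0, 0, 0, 0, -0.48, 0.155, 0.275, 0, 0, 0, 0, -0.48, 0.163, 0.289, 0, 0, 0, 0, -0.48, 0.163, 0.289, 0, 0, 0, 0, -0.48, 0.163, 0.289, 0, 0, 0, 0, -0.48, 0.163, 0.289, 0, 0, 0, 0, -0.48, 0.163, 0.289, 0])

```text
invalid input
```

```bash
python3 - <<'E'
from h import *
o=manip.get_obs(); T=toolT(o); print(T.round(4),o["ft_force"],o["joint_pos"].round(2))
for n in("wrist","scene","side"):
    p,C=shot(n); 
    for l in("weight_center","panel_mid"):
        for d in manip.tip_of(p,l): print(n,l,d["conf"],w(C,d["position"]).round(4))
    if n=="scene": save(p,"pics/s2.png")
    for d in manip.silhouettes(p,"panel")[:1]:
        v,u=np.nonzero(d["pixels"]); print(cv2.minAreaRect((px_at_z(p,C,np.c_[u,v],.046)[:,:2]*1000).astype(np.float32)))
E
```

```text
[[ 8.668e-01 -4.987e-01 -2.100e-03  5.210e-01]
 [-4.987e-01 -8.668e-01 -2.000e-03  3.355e-01]
 [-8.000e-04  2.800e-03 -1.000e+00  2.939e-01]
 [ 0.000e+00  0.000e+00  0.000e+00  1.000e+00]] [ 0.08951805  0.3522837  -8.93079348] [-1.06  0.44  0.54  1.63 -0.24  1.14 -2.56]
wrist weight_center 0.87 [0.5226 0.3366 0.1249]
((516.0155639648438, 159.71743774414062), (86.17938232421875, 150.35498046875), 86.5749282836914)
scene weight_center 0.87 [0.2075 0.3093 0.0323]
scene weight_center 0.71 [0.2548 0.4779 0.0302]
scene weight_center 0.63 [0.5209 0.3394 0.1291]
scene weight_center 0.56 [0.3626 0.3522 0.0315]
scene panel_mid 0.75 [0.5209 0.017  0.0453]
scene panel_mid 0.31 [0.5185 0.0268 0.0017]
((517.900146484375, 22.142715454101562), (366.84136962890625, 174.9465789794922), 87.60310363769531)
side weight_center 0.86 [0.2525 0.4692 0.0281]
side weight_center 0.76 [0.3627 0.3558 0.0248]
side weight_center 0.68 [0.2136 0.3084 0.0292]
side weight_center 0.57 [0.5242 0.3344 0.1266]
side panel_mid 0.71 [0.522  0.0248 0.0454]
((518.035400390625, 20.221786499023438), (365.98828125, 175.3658447265625), 87.38028717041016)
```

Emit:
move_arm(plan=[0, 0, -0.12, 0.035, 0.061, 0, 0, 0, 0, -0.24, 0.065, 0.116, 0, 0, 0, 0, -0.36, 0.1, 0.176, 0, 0, 0, 0, -0.48, 0.13, 0.231, 0, 0, 0, 0, -0.48, 0.15, 0.266, 0, 0, 0, 0, -0.48, 0.163, 0.289, 0, 0, 0, 0, -0.48, 0.163, 0.289, 0, 0, 0, 0, -0.48, 0.163, 0.289, 0, 0, 0, 0, -0.48, 0.163, 0.289, 0, 0, 0, 0, -0.48, 0.163, 0.289, 0])

```text
invalid input
```

```bash
python3 - <<'E'
from h import *
p,C=shot("scene"); save(p,"pics/s2.png")
for d in manip.tip_of(p,"weight_center"): print(d["conf"],w(C,d["position"]).round(4))
p,C=shot("wrist")
for d in manip.tip_of(p,"weight_center"): print(d["conf"],w(C,d["position"]).round(4))
o=manip.get_obs(); T=toolT(o); print(T.round(4),o["ft_force"],o["joint_pos"].round(2))
E
```

```text
0.95 [0.2075 0.3109 0.0341]
0.75 [0.2538 0.4764 0.0295]
0.59 [0.518  0.3393 0.1303]
0.33 [0.5204 0.0189 0.0432]
0.72 [0.5192 0.3355 0.1281]
[[ 8.667e-01 -4.988e-01  1.000e-04  5.215e-01]
 [-4.988e-01 -8.667e-01 -0.000e+00  3.357e-01]
 [ 1.000e-04 -0.000e+00 -1.000e+00  2.957e-01]
 [ 0.000e+00  0.000e+00  0.000e+00  1.000e+00]] [ 0.90926433  0.02530387 -7.35362905] [-1.06  0.44  0.54  1.63 -0.24  1.14 -2.56]
```

Emit:
move_arm(plan=[0, 0, -0.1, 0.02, 0.036, 0, 0, 0, 0, -0.1, 0.02, 0.036, 0, 0], squeeze=50)

```text
clock: 15.58
position: [0.5218, 0.2906, 0.2959]
ee_rot: [0.977, -0.211, 0.0, 0.001]
ft_force: [0.3, 0.3, -8.1]
grip_width: 0.154
grasp_force: 51.0
```

Emit:
move_arm(plan=[0, 0, -0.19, 0.04, 0.09, 0, 0, 0, 0, -0.38, 0.08, 0.18, 0, 0, 0, 0, -0.38, 0.117, 0.266, 0, 0, 0, 0, -0.38, 0.117, 0.266, 0, 0, 0, 0, -0.38, 0.117, 0.266, 0, 0, 0, 0, -0.38, 0.117, 0.266, 0, 0, 0, 0, -0.38, 0.117, 0.266, 0, 0, 0, 0, -0.38, 0.117, 0.266, 0, 0], squeeze=50)

```text
clock: 16.58
position: [0.5187, 0.0053, 0.2957]
ee_rot: [1.0, -0.02, 0.0, -0.0]
ft_force: [-0.4, 0.5, -7.7]
grip_width: 0.154
grasp_force: 52.2
```

Emit:
move_arm(plan=[0, 0, 0, 0, 0.001, 0.02, 0, 0, 0, 0, 0, 0.001, 0.04, 0, 0, 0, 0, 0, 0.001, 0.048, 0, 0, 0, 0, 0, 0.001, 0.05, 0, 0, 0, 0, 0, 0.001, 0.05, 0, 0, 0, 0, 0, 0.001, 0.05, 0])

```text
clock: 17.32
position: [0.5188, 0.0031, 0.2463]
ee_rot: [1.0, -0.021, 0.001, -0.0]
ft_force: [1.0, 0.0, -8.2]
grip_width: 0.158
grasp_force: 52.1
```

```bash
python3 - <<'E'
from h import *
p,C=shot("scene"); save(p,"pics/s3.png")
for n in("wrist","side"):
    p,C=shot(n); save(p,f"pics/{n}3.png")
    for d in manip.tip_of(p,"weight_center"): print(d["conf"],w(C,d["position"]).round(4))
o=manip.get_obs(); T=toolT(o); print(T.round(4),o["ft_force"],o["joint_pos"].round(2))
a=cv2.imread("pics/side3.png")[130:330,180:380]; b=cv2.imread("pics/wrist3.png")
cv2.imwrite("pics/c3.png",np.hstack([cv2.resize(a,(330,330)),cv2.resize(b,(440,330))]))
E
```

```text
0.93 [0.5171 0.0047 0.0791]
0.95 [0.2137 0.3076 0.0304]
0.6 [0.3644 0.3545 0.0217]
0.58 [0.5183 0.0038 0.0776]
0.56 [0.2545 0.4705 0.0278]
[[ 9.991e-01 -4.230e-02  4.000e-04  5.186e-01]
 [-4.230e-02 -9.991e-01  1.000e-04  3.000e-03]
 [ 4.000e-04 -1.000e-04 -1.000e+00  2.459e-01]
 [ 0.000e+00  0.000e+00  0.000e+00  1.000e+00]] [-0.52779433 -0.63601956 -6.99637751] [-0.63  0.28  0.61  1.95 -0.2   0.97 -1.54]
```

View pics/c3.png

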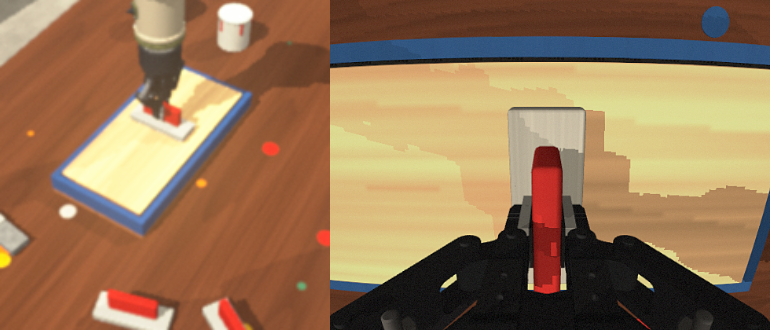

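The weight hangs just above the panel, lying across it and aligned, at about (545,150) in the right half. Now I lower it in small steps.

Emit:
move_arm(plan=[0, 0, 0, 0, 0, 0.0015, 0, 0, 0, 0, 0, 0, 0.003, 0, 0, 0, 0, 0, 0, 0.003, 0])

```text
clock: 17.95
position: [0.5185, 0.003, 0.2425]
ee_rot: [1.0, -0.021, -0.0, 0.0]
ft_force: [0.6, 0.5, -7.1]
grip_width: 0.156
grasp_force: 52.3
```

Emit:
move_arm(plan=[0, 0, 0, 0, 0, 0.0005, 0, 0, 0, 0, 0, 0, 0.001, 0, 0, 0, 0, 0, 0, 0.001, 0])

```text
clock: 18.32
position: [0.5186, 0.0029, 0.2422]
ee_rot: [1.0, -0.021, 0.0, -0.0]
ft_force: [-4.8, 0.3, 1.5]
grip_width: 0.157
grasp_force: 53.8
```

Emit:
move_arm(plan=[0, 0, 0, 0, 0, 0, 0.02, 0, 0, 0, 0, 0, 0, 0.05, 0, 0, 0, 0, 0, 0, 0.07, 0, 0, 0, 0, 0, 0, 0.07, 0, 0, 0, 0, 0, 0, 0.07, 0, 0, 0, 0, 0, -0.03, 0.07, 0, 0, 0, 0, 0, -0.08, 0.07, 0, 0, 0, 0, 0, -0.14, 0.07, 0, 0, 0, 0, 0, -0.14, 0.07, 0, 0, 0, 0, 0, -0.14, 0.07])

```text
clock: 19.58
position: [0.5184, 0.0031, 0.3814]
ee_rot: [1.0, -0.021, -0.0, -0.0]
ft_force: [0.5, -0.3, -0.1]
grip_width: 0.822
grasp_force: 0.0
```

```bash
python3 - <<'E'
from h import *
o=manip.get_obs(); print(o["clock"],o["position"],o["ft_force"],o["grip_width"])
for n in("wrist","scene","side"):
    p,C=shot(n); save(p,f"pics/{n}4.png")
    for l in("weight_center","panel_mid"):
        for d in manip.tip_of(p,l): print(n,l,round(d["conf"],2),w(C,d["position"]).round(4))
E
```

```text
19.575 [0.51835766 0.00306255 0.3813818 ] [ 0.50313245 -0.25968329 -0.05596137] 0.8222627626124446
wrist weight_center 0.98 [0.5165 0.0026 0.077 ]
wrist panel_mid 0.8 [0.5213 0.0188 0.0448]
scene weight_center 0.89 [0.5165 0.0034 0.0768]
scene weight_center 0.58 [0.2062 0.3088 0.0352]
scene weight_center 0.53 [0.3633 0.3523 0.0324]
scene weight_center 0.5 [0.2537 0.4755 0.031 ]
scene weight_center 0.32 [0.5187 0.0031 0.0482]
scene panel_mid 0.96 [0.5205 0.0191 0.0472]
side weight_center 0.83 [0.2148 0.3074 0.0287]
side weight_center 0.79 [0.5237 0.     0.0735]
side weight_center 0.72 [0.3644 0.3577 0.021 ]
side panel_mid 0.66 [0.5231 0.0267 0.0459]
```

View pics/wrist4.png

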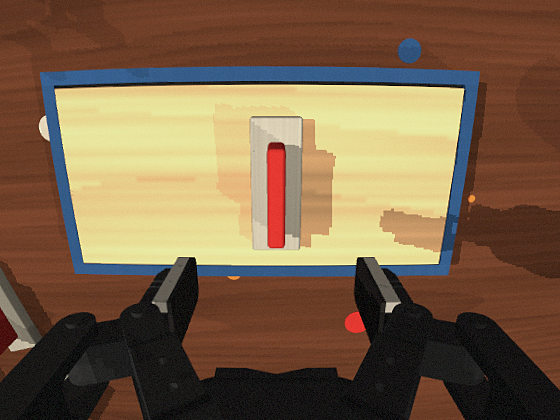

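The weight stands released on the panel at about (276,185), along the panel's x and centred between the long sides. The gripper is clear.

```bash
python3 -c "
from workcell import manip
print(manip.hand_in())"
```

```text
the job is handed in; nothing more can be done
None
```

I felt out the rib at about y = −17 mm, set the weight down along it and midway between the long sides, released it and handed the job in at about 20 s; no verdict came back, I judged the final level only by camera, and one check press on the rib reached 39 N (limit 45 N), harder than the gentle touch you asked for.

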